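Uncap a pump dispenser and prime it

ROBOT

A 6-joint arm with a two-finger parallel gripper is mounted at the origin on a cart in front of the work surface, level with it; the furniture and walls round the work are solid. World frame = base frame: x ahead of the robot, y to its left, z up, the work surface at z = 0. Lengths are in m, angles in degrees, forces in N, time in s.
With the tool pointing down it reaches from about 0.3 to 0.775 m from the base axis. Payload 14.6 kg.
Tool frame: the origin (TCP) lies on the centre line of the jaws, within the pads' length; the fingertips stand 25 mm ahead of it and the grasp point (between the pads) lies 6 mm ahead of it; z points along the fingers, y is the line along which they close (so a half turn about z gives the same grasp; the last joint's range is limited). The gripper opens to 94 mm and grips with 3 to 60 N. Pads are 16 mm wide; open, the fingers measure 119 mm over their backs; the gripper's body (75 mm by 177 mm) begins 78 mm behind the grasp point.
Start: joints at [-77.097, 17.183, 87.147, -0, 75.671, -3.816], TCP at [0.158, -0.527, 0.23] pointing down, gripper open.
Joint ranges: [-173.82, 173.82], [-45.26, 126.66], [13.44, 144.39], [-59.66, 239.66], [0, 175.72], [-146.38, 146.38]. Speed limits (degrees/s): [127.2, 127.2, 147.25, 180, 180, 180].

INTERFACE

Orientations are given as [roll, pitch, yaw] about the fixed x, y, z axes, in that order (R = Rz(yaw) Ry(pitch) Rx(roll)).
In Python, from plant import observe, read_camera, job_done, finder gives the robot as it stands.
- The arm moves only by the tool apply_moves, never from a script. Its argument "targets" is a list of rows, each a list of 3 entries, a list of its own where there are three numbers: the shift along the tool's x, y, z in cm, then the turn, a rotation vector about the tool's x, y, z in rad, then the gripper's target within -1 to 1 (fully open at 1, half-way at 0, shut at -1). A call has exactly 5 rows; each row is the pose to reach, as a shift and turn from the pose commanded when the call began, along the tool's axes at that moment; what a row does not reach only later rows make up. A row lasts 1/8 s, in which the tool goes at most 62.5 mm and 10.7 degrees, less where a joint would pass 70% of its speed; a pose out of reach is approached as far as the arm can. A call with a gripper value outside its range is refused whole. The fingers move at their own pace and stop on an object; "newtons" is the grip in N (left out, the last holds). Time passes only in rows, so rows that repeat a pose let the fingers close, or fill a call up. It gives the time, the measured TCP pose, the force, the opening and the grip force at its end, in the units of the state.
- observe(): the state, without advancing time (a new reading comes with each control period).
- read_camera(name): name is "side" or "top" or "wrist"; returns a dict with "image" (384x512x3 uint8, blue, green, red), "fx", "fy", "cx", "cy" (pixels), "distortion" ([k1, k2, p1, p2, k3] as OpenCV has them; the pictures are not rectified), "R" (3x3) and "t" (3): a world point X has camera coordinates R X + t; the wrist camera has in their place "T_tool_cam" (4x4, takes a point from camera to tool coordinates, whose origin is the TCP and whose axes are the flange's). Camera axes: x right, y down, z forward; pixel columns grow to the right and rows downward; lengths in m; the calibration is good to about 2 mm. A picture is of the moment at which its call begins: read the wrist's pose just before it. There is no depth.
- job_done(): hands the job in; it is judged then, once.
Trained networks look in a picture, given as the dict that the camera call returned (one of the last four; its "shot" number tells which), for a name from the list of things; names that differ only in an ending like _2 or _b are one class to them, and where a whole thing is asked for, a point or a joint stands for the part that bears it (a point fixed in the world has none). Each returns a list of dicts, best first, with "score" (0 to 1); they miss things now and then, are a little off and sometimes report something else, mostly with a low value. They report only what shows in the picture. A call takes as long as a camera call. They do not tell look-alikes from the thing itself.
- finder.look_for(picture, label): "xyz" ([x, y, z] in m, in world coordinates, good to about 4 mm: the middle of the surface that is visible of it).
The state is a dict: "t": time; "qpos": joint angles; "qd": joint speeds; "tau": joint torques, N m; "tcp_pos": TCP position; "tool_rot": TCP orientation; "wrist_force": force on the tool from outside, world axes, zero at the start; "wrist_torque": the same for the moment, N m; "finger_gap": finger opening in m; "finger_force": force on a finger pad.
Only numpy, scipy, OpenCV 4.12 (cv2) and the standard library are available. Lean on these libraries where they do the work, as an engineer would, in place of code of your own. Each camera call takes 0.05 s, during which the arm holds its last target. There are 200 camera calls.

TASK

Make the red-capped pump dispenser ready for use: lift its red cap off and set it, open side down, into the dish of the cap holder without dropping it, then press the bared pump head all the way down to its stop and let it rise again. Leave both dispensers standing upright where they are, the blue-capped one with its cap on.

Things in the scene. Friction and masses are not known exactly. Their poses are not given: they have to be found in the camera images.
- red_dispenser: Red-banded pump dispenser, loose and heavy (about 0.6 kg): an upright white bottle 72 mm across with a red band round it and a flat shoulder 90 mm up. A grey ribbed collar (34 mm across, up to 102 mm) stands on the shoulder, with the pump head above it, all covered by the red cap at the start. Origin: centre of its underside; z up
- red_cap: Red cap of the red dispenser, loose: a ribbed round cup 50 mm across outside, 42 mm inside, 52 mm tall, closed at the top, open below; at the start it stands over the pump on the bottle's shoulder, lifts straight off and must rise 40 mm to clear the pump head. Origin: centre of its open rim (its lowest plane); z points to its closed top. About 35 g
- red_pump_top (a point): Centre of the top face of the red dispenser's steel pump head (a round head 30 mm across and 8 mm thick, 128 mm above the bench when up, hidden under the cap at the start)
- red_pump (a joint): Stroke of the red dispenser's pump head, downward: 0 = up at rest, 0.012 m = down at its stop; a spring (3 N at the top, about 7 N at the stop) raises it again
- cap_holder: Cap holder fixed to the bench: a round aluminium foot 76 mm across, a dark post and on it a round dish, 66 mm across outside, 58 mm inside, with its floor 70 mm and its rim 78 mm above the bench. Origin: centre of its underside; z up. (Overhead, a fixed fume hose hangs down to 0.41 m above the bench to the right of the work, at x over 0.47 m and y below -0.1 m: keep the arm clear of it)
- holder_floor (a point): Centre of the floor of the holder's dish, 70 mm above the bench; the rim rises 8 mm above it
- blue_dispenser: Blue-banded pump dispenser, loose and heavy (about 0.6 kg): an upright white bottle 72 mm across with a blue band round it and a flat shoulder 90 mm up. A grey ribbed collar (34 mm across, up to 102 mm) stands on the shoulder, under the blue cap; otherwise the twin of the red one. Origin: centre of its underside; z up
- blue_cap: Blue cap of the blue dispenser, loose: a ribbed round cup 50 mm across outside, 42 mm inside, 52 mm tall, closed at the top, open below; at the start it stands over the pump on the bottle's shoulder, lifts straight off and must rise 40 mm to clear the pump head. Origin: centre of its open rim (its lowest plane); z points to its closed top. About 35 g; to be left on
Mind the look-alikes: they are no part of the job. There is more than one size of the red_cap; the one meant has the size given above.

How it is judged:
By the outcome, as a careful person would: the job done as asked, in the order asked, and still so for the second after the job is handed in, with the robot touching nothing.
It also fails if it takes over 51 s, if anything falls off the work surface, if the arm or the gripper's body presses on something with over 40 N, if the wrist force passes 120 N, or if a joint passes its speed limit or range.

## Working session

There is one attempt and no reset: what is moved stays moved. The work goes in short steps, Python scripts to look and compute and a tool call to move; the robot and the scene stay as the last step left them, time stands still between calls to the robot, and variables do not carry over. Pictures are saved under pics/ and viewed, at most 10 in all, crops included, and the job is handed in when it is done.

Besides the shell and the picture viewer there is one more tool, called after "Request:" in YAML: its name, and indented under it one key for each argument. apply_moves: Moves the arm, as the interface text tells. Its arguments: {"type":"object","properties":{"targets":{"type":"array"},"newtons":{"type":"number"}},"required":["targets"]}

```bash
mkdir -p pics; python3 - <<'E'
from plant import observe, read_camera, finder
import cv2,numpy as np
s=observe(); print(s['t'],s['tcp_pos'],s['tool_rot'],s['finger_gap'])
ims=[]
for c in ("top","side"):
    p=read_camera(c); ims.append(p['image'])
    print(c,p['fx'],p['cx'],p['cy'],np.round(p['R'],3).tolist(),np.round(p['t'],3),p['distortion'])
    for n in ("red_dispenser","red_cap","cap_holder","blue_dispenser","blue_cap"):
        for d in finder.look_for(p,n)[:4]:
            X=np.array(d['xyz']); uv=cv2.projectPoints(X[None],cv2.Rodrigues(p['R'])[0],np.array(p['t']),np.array([[p['fx'],0,p['cx']],[0,p['fy'],p['cy']],[0,0,1]]),np.array(p['distortion']))[0].ravel()
            print(n,round(d['score'],2),np.round(X,3),uv.round())
cv2.imwrite("pics/top.png",ims[0]);cv2.imwrite("pics/side.png",ims[1])
E
```

```text
0.0 [ 0.15817084 -0.526521    0.22987401] [-1.79932469e+02 -4.36824820e-03  1.67200227e+01] 0.09394061333364556
top 475.26063137108537 258.3112200912707 199.46288107918764 [[-0.115, -0.993, -0.001], [-0.97, 0.112, -0.214], [0.213, -0.024, -0.977]] [0.097 0.551 0.844] [0.03538304 0.         0.         0.         0.        ]
red_dispenser 0.82 [0.49  0.003 0.088] [279. 231.]
red_cap 0.91 [ 0.505 -0.004  0.142] [283. 217.]
cap_holder 0.73 [0.487 0.181 0.067] [183. 245.]
blue_dispenser 0.86 [0.623 0.09  0.083] [224. 167.]
blue_cap 0.8 [0.638 0.085 0.142] [224. 149.]
side 346.68919366393254 254.1967311504635 193.3577094418434 [[-0.464, 0.885, 0.017], [0.408, 0.231, -0.883], [-0.786, -0.403, -0.469]] [ 0.203 -0.151  1.357] [-0.02177264  0.          0.          0.          0.        ]
red_dispenser 0.62 [ 0.535 -0.012  0.081] [233. 191.]
red_cap 0.59 [0.525 0.002 0.126] [240. 175.]
red_cap 0.47 [ 0.454 -0.101  0.028] [222. 189.]
cap_holder 0.71 [0.497 0.192 0.034] [311. 219.]
blue_dispenser 0.7 [0.677 0.103 0.055] [246. 239.]
blue_cap 0.74 [0.66  0.092 0.131] [245. 205.]
blue_cap 0.48 [ 0.539 -0.01   0.078] [233. 192.]
```

View pics/top.png

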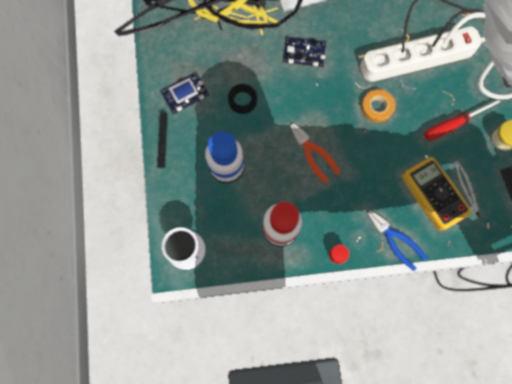

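View pics/side.png

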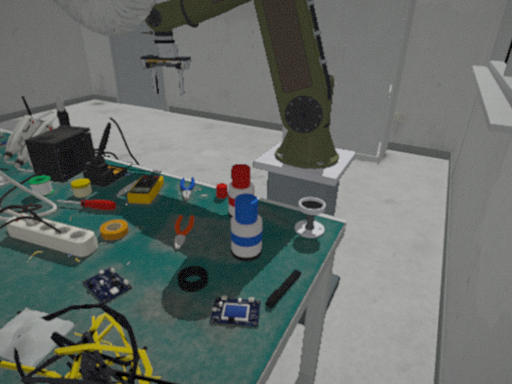

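The top view shows two red candidates: the cap on the red-banded bottle at (284,217), and a small red cap lying on the bench at (340,254). The one on the bottle matches in size and place. I'll confirm that in a crop and measure it.

```bash
cat > h.py <<'E'
import cv2,numpy as np
from scipy.optimize import minimize
from plant import observe, read_camera, finder
def KD(p): return np.array([[p['fx'],0,p['cx']],[0,p['fy'],p['cy']],[0,0,1]]),np.array(p['distortion'])
def proj(p,X):
    K,D=KD(p); return cv2.projectPoints(np.array(X,float).reshape(-1,1,3),cv2.Rodrigues(np.array(p['R']))[0],np.array(p['t']),K,D)[0].reshape(-1,2)
def ray_z(p,uv,z):
    K,D=KD(p); n=cv2.undistortPoints(np.array(uv,float).reshape(-1,1,2),K,D).reshape(-1,2)
    R=np.array(p['R']);t=np.array(p['t']); C=-R.T@t; d=(R.T@np.c_[n,np.ones(len(n))].T).T
    return C+d*((z-C[2])/d[:,2])[:,None]
A=np.linspace(0,2*np.pi,60)
def cyl(x,y,z0,z1,r): return np.array([[x+r*np.cos(a),y+r*np.sin(a),z] for z in (z0,z1) for a in A])
def hull_stats(p,c):
    h=cv2.convexHull(proj(p,c).astype(np.float32)); m=cv2.moments(h); return np.array([m['m10']/m['m00'],m['m01']/m['m00']]),m['m00']
def colmask(im,col):
    h=cv2.cvtColor(im,cv2.COLOR_BGR2HSV); H,S,V=cv2.split(h)
    return (((H<8)|(H>172)) if col=='red' else ((H>100)&(H<125)))&(S>150)&(V>60)
def blob(m,near):
    n,l,st,c=cv2.connectedComponentsWithStats(m.astype(np.uint8))
    i=1+np.argmin([np.hypot(*(c[k]-near))+(1e3 if st[k,4]<40 else 0) for k in range(1,n)]); return c[i],st[i,4],l==i
def solve(p,uv,mk,x0):
    return minimize(lambda q:np.sum((hull_stats(p,mk(*q))[0]-uv)**2),x0,method='Nelder-Mead',options=dict(xatol=1e-5)).x
E
python3 - <<'E'
from h import *
p=read_camera("top");im=p['image']
for col,near,x0 in (('red',(284,217),(.505,0)),('blue',(224,146),(.638,.085))):
    c,a,_=blob(colmask(im,col),near); mk=lambda x,y:cyl(x,y,.090,.142,.025)
    q=solve(p,c,mk,x0); print(col,c.round(1),a,q.round(4),'model area',hull_stats(p,mk(*q))[1])
c,a,_=blob(colmask(im,'red'),(340,254)); print('small',c,a,ray_z(p,c,.02))
g=cv2.cvtColor(im,cv2.COLOR_BGR2HSV)
m=((g[...,2]>130)&(g[...,1]<60)); m[:220]=0;m[276:]=0;m[:,:157]=0;m[:,210:]=0
n,l,st,cc=cv2.connectedComponentsWithStats(m.astype(np.uint8)); print(st[1:],cc[1:].round(1))
for u in (proj(p,cyl(.487,.181,.078,.078,.033)),):print(u.mean(0),u.min(0),u.max(0))
cv2.imwrite("pics/crop.png",cv2.resize(im[125:275,150:360],None,fx=3.5,fy=3.5,interpolation=cv2.INTER_CUBIC))
E
```

```text
red [284. 217.] 666 [ 0.5083 -0.007 ] model area 777.0449470859021
blue [222.2 146.6] 743 [0.6503 0.088 ] model area 823.3457440541824
small [338.93454545 253.64727273] 275 [[ 0.44210384 -0.11100827  0.02      ]]
[[160 227  45  49 876]
 [160 228   1   1   1]
 [167 266   1   1   1]] [[183.4 251.9]
 [160.  228. ]
 [167.  266. ]]
[181.92522057 244.07601416] [163.79725898 226.38897475] [200.07029704 262.49445907]
```

View pics/crop.png

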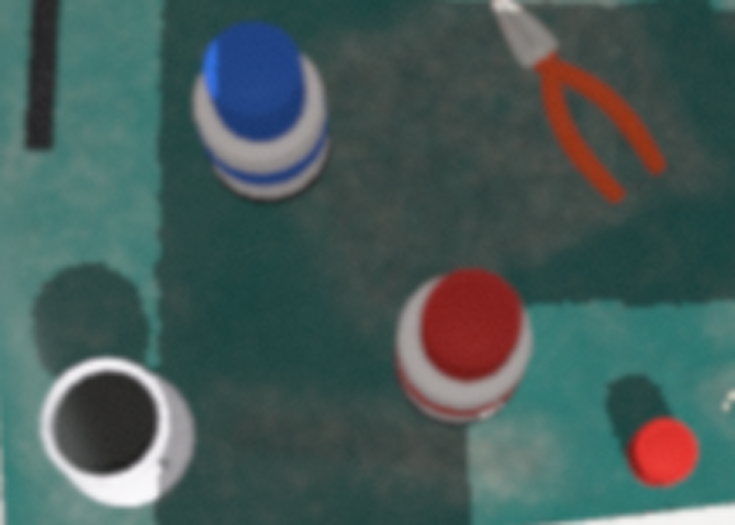

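In the crop, the cap on the red-banded bottle is about 28 px across, which fits 50 mm at its height. The bench one is about 19 px, so it's an undersized look-alike. The target is therefore the cap on the bottle at about (0.508, -0.007). The holder's dish rim is at pixel (180.3, 244).

```bash
cat >> h.py <<'E'
from scipy.spatial.transform import Rotation as Ro
def rows(tg,s=None):
    "tg: list of (x,y,z,yaw) -> rows in tool axes"
    s=s or observe(); R=Ro.from_euler('xyz',s['tool_rot'],degrees=True)
    for x,y,z,w in tg:
        d=R.inv().apply(np.array([x,y,z])-s['tcp_pos'])*100
        print(d.round(2).tolist(),(R.inv()*Ro.from_euler('xyz',[180,0,w],degrees=True)).as_rotvec().round(3).tolist())
E
python3 - <<'E'
from h import *
p=read_camera("top"); print(ray_z(p,[(180.3,244)],.078))
rows([(.19,-.475,.23,25),(.225,-.425,.23,34),(.26,-.375,.23,43),(.295,-.325,.23,52),(.32,-.27,.23,61), (.335,-.21,.23,70),(.345,-.15,.23,79),(.36,-.09,.23,88),(.40,-.045,.23,90),(.45,-.02,.23,90)])
E
```

```text
[[0.48788905 0.18395654 0.078     ]]
[4.53, -4.04, 0.05] [-0.0, 0.0, -0.145]
[9.32, -7.82, 0.05] [-0.0, 0.0, -0.302]
[14.11, -11.6, 0.05] [-0.0, 0.0, -0.459]
[18.9, -15.39, 0.05] [-0.0, 0.0, -0.616]
[22.88, -19.93, 0.05] [-0.0, 0.0, -0.773]
[26.04, -25.25, 0.05] [-0.0, 0.0, -0.93]
[28.73, -30.71, 0.05] [-0.0, 0.0, -1.087]
[31.89, -36.02, 0.05] [-0.0, 0.0, -1.244]
[37.02, -39.18, 0.05] [-0.0, 0.0, -1.279]
[42.52, -40.14, 0.05] [-0.0, 0.0, -1.279]
```

Request:
apply_moves:
  targets:
    - [[4.5,-4.0,0],[0,0,-0.145],1]
    - [[9.3,-7.8,0],[0,0,-0.3],1]
    - [[14.1,-11.6,0],[0,0,-0.46],1]
    - [[18.9,-15.4,0],[0,0,-0.62],1]
    - [[22.9,-19.9,0],[0,0,-0.775],1]

```text
t: 1.32
tcp_pos: [0.3211, -0.2686, 0.2306]
tool_rot: [180.0, 0.0, 61.4]
wrist_force: [0.3, -0.2, 0.1]
finger_gap: 0.094
finger_force: 0.0
```

```bash
python3 - <<'E'
from h import *
s=observe();print(s['t'],s['tcp_pos'],s['tool_rot'])
rows([(.335,-.21,.23,70),(.345,-.15,.23,79),(.36,-.09,.23,88),(.40,-.045,.23,90),(.45,-.02,.23,90),(.508,-.007,.23,90)])
E
```

```text
1.325 [ 0.32114609 -0.26857361  0.23057946] [1.79970014e+02 2.45547799e-03 6.14219725e+01]
[5.81, -1.59, 0.06] [0.001, 0.0, -0.15]
[11.55, -3.58, 0.06] [0.001, 0.0, -0.307]
[17.54, -5.13, 0.05] [0.001, 0.0, -0.464]
[23.41, -3.77, 0.05] [0.001, 0.0, -0.499]
[27.99, -0.58, 0.06] [0.001, 0.0, -0.499]
[31.91, 3.9, 0.06] [0.001, 0.0, -0.499]
```

Request:
apply_moves:
  targets:
    - [[5.8,-1.6,0],[0,0,-0.15],1]
    - [[11.5,-3.6,0],[0,0,-0.307],1]
    - [[17.5,-5.1,0],[0,0,-0.464],1]
    - [[23.4,-3.8,0],[0,0,-0.499],1]
    - [[28.0,-0.6,0],[0,0,-0.499],1]

```text
t: 1.95
tcp_pos: [0.4513, -0.0199, 0.2312]
tool_rot: [179.9, 0.0, 89.9]
wrist_force: [0.6, -1.7, 0.5]
finger_gap: 0.094
finger_force: 0.0
```

```bash
python3 - <<'E'
from h import *
s=observe();print(s['t'],s['tcp_pos'],s['tool_rot'],s['qpos'])
rows([(.508,-.007,.23,90)])
p=read_camera("wrist"); cv2.imwrite("pics/w1.png",p['image']); print(np.round(p['T_tool_cam'],3))
R=Ro.from_euler('xyz',s['tool_rot'],degrees=True).as_matrix()
T=np.eye(4);T[:3,:3]=R;T[:3,3]=s['tcp_pos'];W=np.linalg.inv(T@np.array(p['T_tool_cam'])); p['R']=W[:3,:3];p['t']=W[:3,3]
print(proj(p,[(.508,-.007,.142)]))
E
```

```text
1.95 [ 0.45125394 -0.01987188  0.2312194 ] [1.79894055e+02 1.33786248e-02 8.98541725e+01] [-7.16903327e+00  4.41859952e+00  1.02214955e+02 -3.38499244e-04
  7.32596592e+01 -7.02312096e+00]
[1.3, 5.67, 0.13] [0.002, 0.0, -0.003]
[[ 0.002 -0.968 -0.249  0.072]
 [ 1.     0.002 -0.     0.   ]
 [ 0.    -0.249  0.968 -0.154]
 [ 0.     0.     0.     1.   ]]
[[335.96567225 193.14143103]]
```

View pics/w1.png

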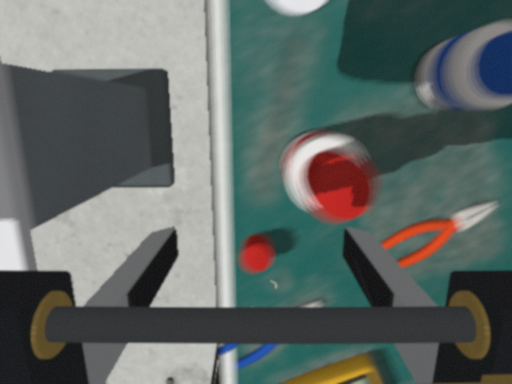

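The wrist view, slightly blurred, shows the red cap at about (342,186), close to the predicted (336,193). The small look-alike is at (257,253). Next I move over the cap and measure it again at rest.

Request:
apply_moves:
  targets:
    - [[1.3,5.7,0.1],[0.002,0,-0.003],1]
    - [[1.3,5.7,2.0],[0.002,0,-0.003],1]
    - [[1.3,5.7,2.0],[0.002,0,-0.003],1]
    - [[1.3,5.7,2.0],[0.002,0,-0.003],1]
    - [[1.3,5.7,2.0],[0.002,0,-0.003],1]

```text
t: 2.62
tcp_pos: [0.5073, -0.0097, 0.2115]
tool_rot: [-180.0, 0.0, 89.9]
wrist_force: [0.3, -0.2, -0.1]
finger_gap: 0.0938
finger_force: 0.0
```

```bash
cat >> h.py <<'E'
def wrist():
    s=observe(); p=read_camera("wrist")
    R=Ro.from_euler('xyz',s['tool_rot'],degrees=True).as_matrix()
    T=np.eye(4);T[:3,:3]=R;T[:3,3]=s['tcp_pos'];W=np.linalg.inv(T@np.array(p['T_tool_cam'])); p['R']=W[:3,:3];p['t']=W[:3,3]
    return s,p
E
python3 - <<'E'
from h import *
s,p=wrist(); print(s['t'],s['tcp_pos'],s['tool_rot'])
pr=proj(p,[(.508,-.007,.142)]); print(pr)
m=colmask(p['image'],'red'); c,a,b=blob(m,pr[0]); ys,xs=np.where(b); print(c,a,xs.min(),xs.max(),ys.min(),ys.max())
mk=lambda x,y:cyl(x,y,.09,.142,.025)
q=solve(p,c,mk,(.508,-.007)); print(q,hull_stats(p,mk(*q))[1]); u=proj(p,mk(*q)); print(u.min(0),u.max(0))
cv2.imwrite("pics/w2.png",p['image'])
E
```

```text
2.625 [ 0.50731082 -0.00968903  0.21147189] [-1.79973093e+02  8.26424932e-03  8.98650938e+01]
[[260.82592544 214.24157656]]
[260.69738717 208.5824228 ] 4210 226 295 169 246
[ 0.50792479 -0.00726824] 4548.948597425129
[224.6459982  166.84457305] [296.79492818 248.18018528]
```

View pics/w2.png

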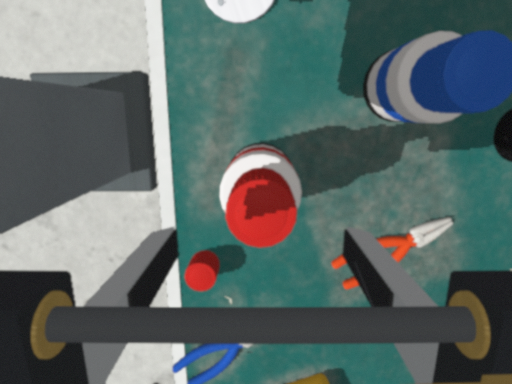

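The wrist view confirms the cap at (261,208), which gives (0.508, -0.007) and agrees with the top camera. The blue cap and pliers are clear of the fingers. Descending to grasp.

Request:
apply_moves:
  targets:
    - [[0.25,0.05,2.5],[0,0,0],1]
    - [[0.25,0.05,5.5],[0,0,0],1]
    - [[0.25,0.05,8.0],[0,0,0],1]
    - [[0.25,0.05,8.0],[0,0,0],1]
    - [[0.25,0.05,8.0],[0,0,0],1]

```text
t: 3.3
tcp_pos: [0.5082, -0.0071, 0.1318]
tool_rot: [-180.0, 0.0, 89.9]
wrist_force: [-0.6, 0.0, 0.4]
finger_gap: 0.0942
finger_force: 0.0
```

Request:
apply_moves:
  targets:
    - [[0,0,0],[0,0,0],-1]
    - [[0,0,0],[0,0,0],-1]
    - [[0,0,0],[0,0,0],-1]
    - [[0,0,0],[0,0,0],-1]
    - [[0,0,0],[0,0,0],-1]
  newtons: 12

```text
t: 3.92
tcp_pos: [0.5077, -0.007, 0.1305]
tool_rot: [-179.9, -0.0, 89.9]
wrist_force: [-0.3, -0.0, 0.1]
finger_gap: 0.0504
finger_force: 12.0
```

Request:
apply_moves:
  targets:
    - [[0,0,-0.8],[0,0,0],-1]
    - [[0,0,-2.2],[0,0,0],-1]
    - [[0,0,-4.0],[0,0,0],-1]
    - [[0,0,-6.0],[0,0,0],-1]
    - [[0,0,-7.0],[0,0,0],-1]

```text
t: 4.55
tcp_pos: [0.5082, -0.007, 0.2023]
tool_rot: [180.0, 0.0, 89.9]
wrist_force: [-0.1, -0.8, -0.5]
finger_gap: 0.0502
finger_force: 12.0
```

```bash
python3 - <<'E'
from h import *
s,p=wrist(); print(s['tcp_pos'],s['finger_gap'],s['finger_force'],s['wrist_force'])
t=read_camera("top")
print([(round(d['score'],2),np.round(d['xyz'],3)) for q in (p,t) for n in("cap_holder","red_pump_top","red_cap") for d in finder.look_for(q,n)[:2]])
pr=proj(p,[(.488,.184,.078)]); print(pr)
rows([(.503,.04,.20,90),(.496,.10,.20,90),(.490,.155,.20,90),(.488,.184,.20,90)],s)
cv2.imwrite("pics/w3.png",np.hstack([p['image'],cv2.resize(t['image'][150:290,150:360],None,fx=1.37,fy=384/140)]))
E
```

```text
[ 0.50816378 -0.00702072  0.20225286] 0.050215857418534175 11.999382362700999 [-0.10561595 -0.8439505  -0.45345139]
[(0.62, array([0.488, 0.159, 0.003])), (0.52, array([0.624, 0.084, 0.086])), (0.88, array([0.51 , 0.001, 0.213])), (0.63, array([ 0.456, -0.116,  0.039])), (0.69, array([0.488, 0.18 , 0.069]))]
[[231.83084441 -57.62665788]]
[4.7, -0.53, 0.22] [0.0, 0.0, -0.002]
[10.7, -1.24, 0.22] [0.0, 0.0, -0.002]
[16.2, -1.85, 0.22] [0.0, 0.0, -0.002]
[19.1, -2.06, 0.22] [0.0, 0.0, -0.002]
```

View pics/w3.png

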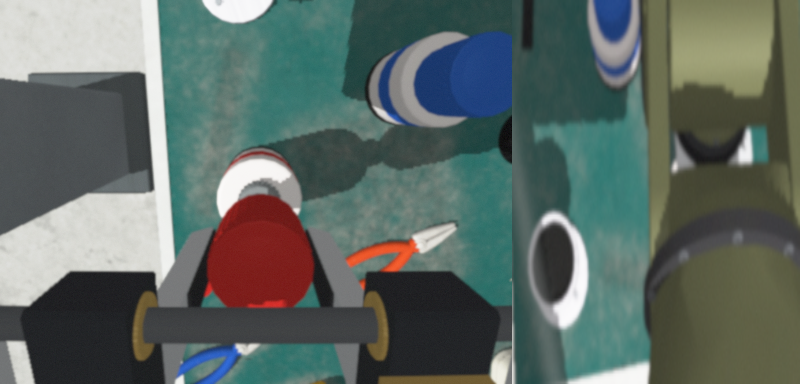

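The cap is held at (260,250) in the wrist view and the bottle is bared and standing. I'll stop short of the dish to measure it from near.

Request:
apply_moves:
  targets:
    - [[4.7,-0.5,0],[0,0,0],-1]
    - [[9.0,-1.2,0],[0,0,0],-1]
    - [[11.0,-1.8,0],[0,0,0],-1]
    - [[11.0,-2.0,0],[0,0,0],-1]
    - [[11.0,-2.0,0],[0,0,0],-1]

```text
t: 5.58
tcp_pos: [0.488, 0.1024, 0.2003]
tool_rot: [-179.9, 0.0, 89.9]
wrist_force: [-0.1, -1.3, -0.4]
finger_gap: 0.0504
finger_force: 12.0
```

```bash
python3 - <<'E'
from h import *
s,p=wrist(); print(s['tcp_pos'],s['finger_gap'])
c=np.array([.488,.184])
im=p['image'].copy()
for r in (.033,.029):
    cv2.polylines(im,[proj(p,cyl(*c,.078,.078,r)).astype(np.int32)[:60]],True,(0,255,0) if r>.03 else (255,0,255),1)
cv2.imwrite("pics/w4.png",im)
print(proj(p,[(*c,.078)]))
E
```

```text
[0.48803924 0.10244897 0.20033434] 0.05041146125306619
[[260.10631829  98.59948139]]
```

View pics/w4.png

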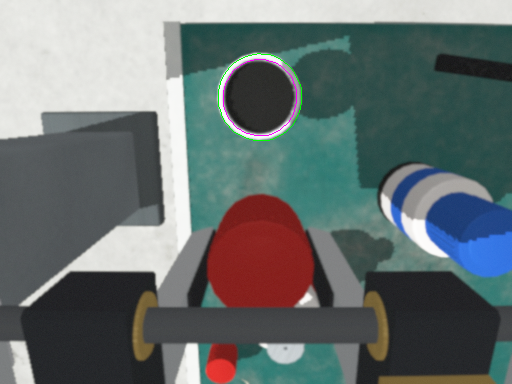

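The overlay at the estimated holder position matches the rim at (260,97), so the holder is at (0.488, 0.184). Moving over the dish and lowering.

Request:
apply_moves:
  targets:
    - [[4.5,0,0],[0,0,0],-1]
    - [[8.15,0,0],[0,0,0],-1]
    - [[8.15,0,3.0],[0,0,0],-1]
    - [[8.15,0,6.0],[0,0,0],-1]
    - [[8.15,0,7.5],[0,0,0],-1]

```text
t: 6.25
tcp_pos: [0.4879, 0.1837, 0.1241]
tool_rot: [-179.8, 0.0, 89.8]
wrist_force: [0.3, -0.0, 0.0]
finger_gap: 0.0504
finger_force: 12.0
```

Request:
apply_moves:
  targets:
    - [[0,0,0.4],[0,0,0],-1]
    - [[0,0,0.8],[0,0,0],-1]
    - [[0,0,1.1],[0,0,0],-1]
    - [[0,0,1.3],[0,0,0],-1]
    - [[0,0,1.3],[0,0,0],-1]

```text
t: 6.88
tcp_pos: [0.488, 0.1846, 0.1126]
tool_rot: [-179.9, -0.0, 89.9]
wrist_force: [0.9, 0.1, -0.4]
finger_gap: 0.0504
finger_force: 12.0
```

Request:
apply_moves:
  targets:
    - [[0,0,0.05],[0,0,0],-1]
    - [[0,0,0.1],[0,0,0],-1]
    - [[0,0,0.15],[0,0,0],-1]
    - [[0,0,0.2],[0,0,0],-1]
    - [[0,0,0.2],[0,0,0],-1]

```text
t: 7.5
tcp_pos: [0.488, 0.1845, 0.1105]
tool_rot: [-179.9, -0.0, 89.9]
wrist_force: [-0.0, 0.3, -0.7]
finger_gap: 0.0502
finger_force: 12.0
```

Request:
apply_moves:
  targets:
    - [[0,0,0.05],[0,0,0],-1]
    - [[0,0,0.1],[0,0,0],-1]
    - [[0,0,0.1],[0,0,0],-1]
    - [[0,0,0.1],[0,0,0],-1]
    - [[0,0,0.1],[0,0,0],-1]

```text
t: 8.12
tcp_pos: [0.4881, 0.1846, 0.1104]
tool_rot: [-179.9, -0.0, 89.9]
wrist_force: [-6.7, -2.1, 11.4]
finger_gap: 0.0506
finger_force: 12.0
```

It has seated. I'll ease the pressure, then open.

Request:
apply_moves:
  targets:
    - [[0,0,-0.07],[0,0,0],-1]
    - [[0,0,-0.07],[0,0,0],-1]
    - [[0,0,-0.07],[0,0,0],0.3]
    - [[0,0,-0.07],[0,0,0],0.5]
    - [[0,0,-0.07],[0,0,0],0.8]

```text
t: 8.75
tcp_pos: [0.488, 0.1845, 0.11]
tool_rot: [-179.9, 0.0, 89.9]
wrist_force: [0.1, -0.0, -0.3]
finger_gap: 0.0766
finger_force: 0.0
```

Request:
apply_moves:
  targets:
    - [[0,0,0],[0,0,0],0.8]
    - [[0,0,-2],[0,0,0],0.8]
    - [[0,0,-5],[0,0,0],0.8]
    - [[0,0,-8.5],[0,0,0],0.8]
    - [[0,0,-11],[0,0,0],0.8]

```text
t: 9.38
tcp_pos: [0.4884, 0.1846, 0.2217]
tool_rot: [-180.0, -0.0, 89.9]
wrist_force: [-0.5, -0.9, 0.2]
finger_gap: 0.0847
finger_force: 0.0
```

```bash
python3 - <<'E'
from h import *
s,p=wrist(); print(s['t'],s['tcp_pos'],s['finger_gap'])
t=read_camera("side")
print([(round(d['score'],2),np.round(d['xyz'],3)) for q in (p,t) for n in("red_cap","red_pump_top") for d in finder.look_for(q,n)[:2]])
rows([(.49,.13,.21,90),(.50,.07,.2,90),(.507,.02,.19,90),(.508,-.007,.175,90)],s)
cv2.imwrite("pics/w5.png",np.hstack([cv2.resize(p['image'],(400,300)),cv2.resize(t['image'][130:280,180:380],(400,300))]))
E
```

```text
9.375 [0.48837303 0.18458765 0.22172879] 0.08468078168099565
[(0.82, array([0.49 , 0.19 , 0.123])), (0.7, array([0.505, 0.188, 0.113])), (0.61, array([ 0.454, -0.104,  0.022])), (0.51, array([ 0.513, -0.004,  0.13 ])), (0.25, array([0.509, 0.187, 0.111]))]
[-5.46, 0.17, 1.17] [-0.001, -0.0, -0.002]
[-11.46, 1.19, 2.17] [-0.001, -0.0, -0.002]
[-16.46, 1.9, 3.17] [-0.001, -0.0, -0.002]
[-19.16, 2.0, 4.67] [-0.001, -0.0, -0.002]
```

View pics/w5.png

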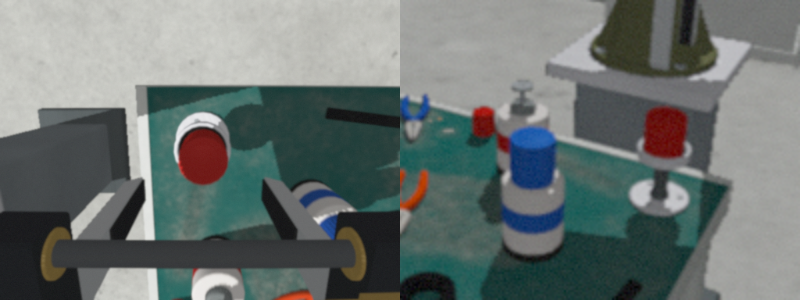

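The left view shows the cap standing in the dish at (203,155). In the side view on the right it's upright in the holder at (665,130), and the pump is bared at (521,95). Moving back, fingers shut, to a stop short of the pump for one check.

Request:
apply_moves:
  targets:
    - [[-5.5,0.2,1.0],[0,0,0],-1]
    - [[-11.0,1.0,1.5],[0,0,0],-1]
    - [[-15.0,1.8,2.0],[0,0,0],-1]
    - [[-15.0,2.0,2.0],[0,0,0],-1]
    - [[-19.15,2.0,2.0],[0,0,0],-1]

```text
t: 10.3
tcp_pos: [0.5077, -0.0059, 0.1993]
tool_rot: [-179.8, -0.0, 90.0]
wrist_force: [0.2, 0.3, 0.7]
finger_gap: 0.0382
finger_force: 0.0
```

Request:
apply_moves:
  targets:
    - [[0,0,0],[0,0,0],-1]
    - [[0,0,0],[0,0,0],-1]
    - [[0,0,0],[0,0,0],-1]
    - [[0,0,0],[0,0,0],-1]
    - [[0,0,0],[0,0,0],-1]

```text
t: 10.92
tcp_pos: [0.5078, -0.0066, 0.2001]
tool_rot: [-179.9, -0.0, 89.9]
wrist_force: [-0.5, 0.3, -1.2]
finger_gap: 0.0006
finger_force: 0.0
```

```bash
python3 - <<'E'
from h import *
s,p=wrist(); print(s['t'],s['tcp_pos'],s['finger_gap'])
print([(round(d['score'],2),np.round(d['xyz'],3)) for n in("red_pump_top",'red_dispenser') for d in finder.look_for(p,n)[:2]])
im=p['image'].copy()
for r,z,c in ((.015,.128,(255,0,255)),(.036,.09,(0,255,0))): cv2.polylines(im,[proj(p,cyl(.508,-.007,z,z,r)).astype(np.int32)[:60]],True,c,1)
cv2.imwrite("pics/w6.png",im)
rows([(.508,-.007,.155,90)],s)
E
```

```text
10.925 [ 0.50779253 -0.00663784  0.20010916] 0.0006378770485857513
[(0.82, array([ 0.506, -0.001,  0.13 ])), (0.68, array([0.505, 0.005, 0.09 ]))]
[-0.04, 0.03, 4.51] [-0.002, -0.0, -0.002]
```

View pics/w6.png

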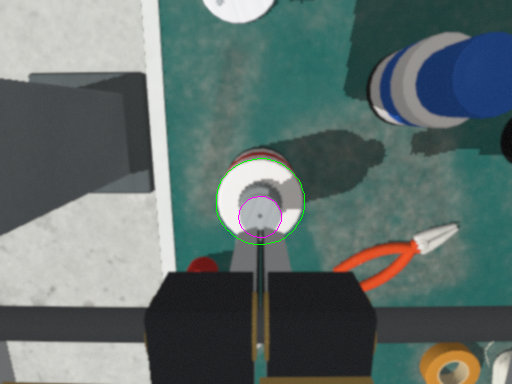

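The overlays fit both the pump head at (260,216) and the shoulder, so the bottle hasn't moved. Pressing now.

Request:
apply_moves:
  targets:
    - [[0,0,2.5],[0,0,0],-1]
    - [[0,0,4.2],[0,0,0],-1]
    - [[0,0,4.6],[0,0,0],-1]
    - [[0,0,5.0],[0,0,0],-1]
    - [[0,0,5.3],[0,0,0],-1]

```text
t: 11.7
tcp_pos: [0.5079, -0.007, 0.1476]
tool_rot: [-179.9, 0.0, 89.9]
wrist_force: [-2.5, -0.0, 4.7]
finger_gap: 0.0005
finger_force: 2.3
```

Request:
apply_moves:
  targets:
    - [[0,0,0.2],[0,0,0],-1]
    - [[0,0,0.4],[0,0,0],-1]
    - [[0,0,0.5],[0,0,0],-1]
    - [[0,0,0.6],[0,0,0],-1]
    - [[0,0,0.6],[0,0,0],-1]

```text
t: 12.32
tcp_pos: [0.5078, -0.007, 0.1415]
tool_rot: [-179.9, 0.0, 89.9]
wrist_force: [-3.1, 0.3, 5.9]
finger_gap: 0.0007
finger_force: 3.1
```

Request:
apply_moves:
  targets:
    - [[0,0,0.05],[0,0,0],-1]
    - [[0,0,0.1],[0,0,0],-1]
    - [[0,0,0.1],[0,0,0],-1]
    - [[0,0,0.15],[0,0,0],-1]
    - [[0,0,0.15],[0,0,0],-1]

```text
t: 12.95
tcp_pos: [0.5084, -0.0071, 0.1413]
tool_rot: [180.0, 0.0, 89.9]
wrist_force: [-6.6, 0.1, 17.3]
finger_gap: 0.0008
finger_force: 9.0
```

The force rose to 17 N with the position fixed at the expected depth of 0.141, so the pump is at its stop. Rising slowly, then clear.

Request:
apply_moves:
  targets:
    - [[0,0,-0.3],[0,0,0],-1]
    - [[0,0,-0.8],[0,0,0],-1]
    - [[0,0,-1.5],[0,0,0],-1]
    - [[0,0,-3.5],[0,0,0],-1]
    - [[0,0,-6.0],[0,0,0],-1]

```text
t: 13.58
tcp_pos: [0.5077, -0.007, 0.2]
tool_rot: [-179.9, -0.0, 89.9]
wrist_force: [0.4, 0.0, -0.7]
finger_gap: 0.0004
finger_force: 0.0
```

Request:
apply_moves:
  targets:
    - [[0,0,-1],[0,0,0],-1]
    - [[0,0,-2],[0,0,0],-1]
    - [[0,0,-2],[0,0,0],-1]
    - [[0,0,-2],[0,0,0],-1]
    - [[0,0,-2],[0,0,0],-1]

```text
t: 14.2
tcp_pos: [0.5077, -0.007, 0.2191]
tool_rot: [-179.8, -0.0, 89.9]
wrist_force: [-0.1, 0.3, -0.1]
finger_gap: 0.0004
finger_force: 0.0
```

```bash
python3 - <<'E'
from h import *
s,p=wrist(); print(s['t'],s['tcp_pos'],s['wrist_force'])
t=read_camera("side")
im=p['image'].copy()
for r,z,c in ((.015,.128,(255,0,255)),(.036,.09,(0,255,0))): cv2.polylines(im,[proj(p,cyl(.508,-.007,z,z,r)).astype(np.int32)[:60]],True,c,1)
cv2.imwrite("pics/w7.png",np.hstack([im[100:400,56:456],cv2.resize(t['image'][130:280,180:380],(400,284))]) if 0 else np.hstack([im[84:384,56:456],cv2.resize(t['image'][130:280,180:380],(400,300))]))
E
```

```text
14.2 [ 0.50767421 -0.00698416  0.2190805 ] [-0.13306883  0.25047151 -0.07738741]
```

View pics/w7.png

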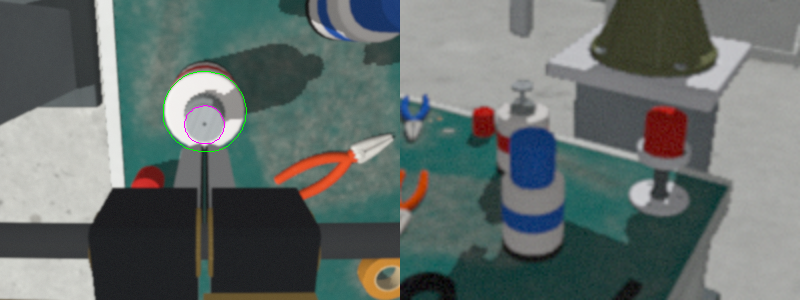

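The pump head is back up at (204,124), matching the overlay drawn at its rest height. The bottle is in place, the red cap is in the dish at (665,130), and the blue cap is still on. The gripper is clear of everything.

```bash
python3 -c "
from plant import job_done
print(job_done())"
```

```text
the job is handed in; nothing more can be done
None
```

The job is handed in at about 14 s: the red cap stands open side down in the holder's dish, the pump was pressed to its stop and rose again, and both dispensers are upright in place with the blue cap still on.

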